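# Slide the lid off the adapter box

### The job

Open the wooden box whose lid has the yellow handle: lift the lid's handle end over the box's front lip, draw the lid out of its grooves towards that end until it is clear, and lay it flat, handle up, in the middle of the bamboo coaster. Leave the lid of the box with the black handle where it is.

Things in the scene. Friction and masses are not known exactly. Their poses are not given: they have to be found in the camera images.
- yellow_lid (a point): Mid-point of the plate of the loose lid with the yellow handle (0.11 kg): white-painted wood, 150 (x) x 90 (y) x 6 mm, z up. Handle: round yellow bar, 10 mm thick, 76 mm long, parallel to y, axis at x = -45 and 31 mm above this point, on 8 mm posts at y = -34 and +34 (60 mm free bar between, 23 mm free beneath). Front end x = -75, rear end x = +75.
- yellow_box: Fixed brown wooden box under it, 172 x 111 x 70 mm; origin mid-underside, -x (front) towards robot. Shut lid lies on ledges at z = 50, centred, axes as box's, 2.5 mm side play. Front wall top: stop lip 7 mm above ledges. Black strips at x = 20 to 78 roof the side grooves, 6 mm over the lid: it tilts as the handle rises (10 mm clears the lip; past 13 it binds). Drawn 60+ mm to -x it is free.
- coaster: Fixed rectangular pale bamboo coaster board, 180 (x) x 140 (y) x 8 mm thick; origin at the centre of its underside, z up. The lid may lie on it at any yaw.
- black_lid (a point): Mid-point of the plate of the lid on the other box: a bystander, same sizes and axes as the yellow-handled lid and box, but with a black handle. Loose; to be left alone.

How it is judged:
By the outcome, as a careful person would: the job done as asked, in the order asked, and still so for the second after the job is handed in, with the robot touching nothing.
It also fails if it takes over 48 s, if anything falls off the work surface, if the arm or the gripper's body presses on something with over 40 N, if the wrist force passes 120 N, or if a joint passes its speed limit or range.

### The arm

A 7-joint arm with a two-finger parallel gripper is mounted at the origin on the work surface. World frame = base frame: x ahead of the robot, y to its left, z up, the work surface at z = 0. Lengths are in m, angles in rad, forces in N, time in s.
With the tool pointing down it reaches from about 0.4 to 0.9 m from the base axis. Payload 5.5 kg.
Tool frame: the origin (TCP) lies midway between the tips of the shut fingers; the grasp point (between the pads) lies 19 mm behind it (ctrl.grip_depth is the distance from the TCP to the grasp point, in m); z points along the fingers, y is the line along which they close (so a half turn about z gives the same grasp; the last joint's range is limited). The gripper opens to 92 mm and grips with 3 to 60 N. Pads are 19 mm wide; open, the fingers measure 130 mm over their backs; the gripper's body (75 mm by 190 mm) begins 47 mm behind the grasp point.
Start: joints at [1.479, 0.501, -0.427, 1.55, 0.221, 1.138, -0.21], TCP at [0.226, -0.61, 0.227] pointing down, gripper open.
Joint ranges: [-2.88, 2.88], [-0.31, 2.03], [-1.54, 1.56], [0.2, 2.42], [-1.41, 4.55], [0.19, 2.02], [-2.57, 2.57]. Speed limits (rad/s): [2.57, 2.57, 3.14, 3.14, 3.14, 3.14, 3.14].

### API

Orientations are given as a 3x3 rotation matrix whose columns are the frame's x, y, z axes.
In Python, from rig import ctrl gives the robot as it stands.
- The arm moves only by the tool step_arm, never from a script. Its argument "moves" is one flat list of numbers, 6 for each row, row after row: the shift along the tool's x, y, z normalised to -1 to 1, where 1 is 0.25 m, then the turn, a rotation vector about the tool's x, y, z normalised to -1 to 1, where 1 is 360 degrees. In form: [x, y, z, wx, wy, wz, x, y, z, wx, wy, wz, ...]. A call has 1 to 20 rows; each row is the pose to reach, as a shift and turn from the pose commanded when the call began, along the tool's axes at that moment, turning the shorter way round; what a row does not reach only later rows make up. A row lasts 1/10 s, in which the tool goes at most 50 mm and 8.59 degrees, less where a joint would pass 70% of its speed; a pose out of reach is approached as far as the arm can. A call with a number of a shift or a turn outside -1 to 1 is refused whole. A call with a gripper value outside its range is refused whole. "hand" is the closure, from -1 (fully open) to 1 (shut), so that 0 is half open, set as the call begins (left out, the last holds). The fingers move at their own pace and stop on an object; the grip force is fixed at half the most. Time passes only in rows, so rows that repeat a pose let the fingers close. It gives the time, the measured TCP pose, the force, the opening and the grip force at its end, in the units of the state.
- ctrl.sense(): the state, without advancing time (a new reading comes with each control period).
- ctrl.grab_frame(name): name is "scene" or "side" or "wrist"; returns a dict with "img" (384x512x3 uint8, red, green, blue), "fov_y" (degrees; the focal length in pixels is half the picture's height over the tangent of half this angle, whatever the lens; pixels are square), "cx", "cy" (the principal point, pixels), "rvec" (rotation vector, rad) and "tvec" (3), from world to camera coordinates, as OpenCV has them. Camera axes: x right, y down, z forward; pixel columns grow to the right and rows downward; lengths in m; the calibration is good to about 2 mm. The wrist camera is an equidistant fisheye: a pixel r from the principal point sees the ray r / f radians off the axis. A picture is of the moment at which its call begins. There is no depth.
- ctrl.hand_in(): hands the job in; it is judged then, once.
The state is a dict: "time_s": time; "joint_pos": joint angles; "joint_vel": joint speeds; "joint_efforts": joint torques, N m; "ee_pos": TCP position; "tcp_rot": TCP orientation; "wrist_force": force on the tool from outside, world axes, zero at the start; "ft_torque": the same for the moment, N m; "width": finger opening in m; "finger_force": force on a finger pad.
Only numpy, scipy, OpenCV 4.12 (cv2) and the standard library are available. Lean on these libraries where they do the work, as an engineer would, in place of code of your own. Each camera call takes 0.05 s, during which the arm holds its last target. There are 200 camera calls.

## Working session

There is one attempt and no reset: what is moved stays moved. The work goes in short steps, Python scripts to look and compute and a tool call to move; the robot and the scene stay as the last step left them, time stands still between calls to the robot, and variables do not carry over. Pictures are saved under pics/ and viewed, at most 10 in all, crops included, and the job is handed in when it is done.

Besides the shell and the picture viewer there is one more tool, called after "Call:" by a JSON object that holds its "fn" and its "kwargs". step_arm: Moves the arm, as the interface text tells. Scaled input: -1 to 1 covers 0.25 m each way for a shift and 360 degrees each way for a turn. Its arguments: {"type":"object","properties":{"moves":{"type":"array"},"hand":{"type":"number"}},"required":["moves"]}

```bash
mkdir -p pics; cat > h.py <<'E'
import numpy as np, cv2
from rig import ctrl
def grab(n,f):
    d=ctrl.grab_frame(n); cv2.imwrite(f'pics/{f}.png',d['img'][:,:,::-1]); np.save(f'pics/{f}.npy',{k:v for k,v in d.items() if k!='img'},allow_pickle=True); return d
def ray(f,u,v):
    d=np.load(f'pics/{f}.npy',allow_pickle=True).item(); F=192/np.tan(np.radians(d['fov_y'])/2)
    R=cv2.Rodrigues(np.array(d['rvec'],float))[0]; t=np.array(d['tvec'],float)
    return -R.T@t, R.T@np.array([(u-d['cx'])/F,(v-d['cy'])/F,1])
def atz(f,u,v,z):
    c,r=ray(f,u,v); return c+r*(z-c[2])/r[2]
def proj(f,p):
    d=np.load(f'pics/{f}.npy',allow_pickle=True).item(); F=192/np.tan(np.radians(d['fov_y'])/2)
    R=cv2.Rodrigues(np.array(d['rvec'],float))[0]; q=R@np.array(p)+np.array(d['tvec'],float).ravel(); return d['cx']+F*q[0]/q[2],d['cy']+F*q[1]/q[2]
E
python3 - <<'E'
from h import *
a=grab('scene','s0')['img'];b=grab('side','d0')['img']
cv2.imwrite('pics/a0.png',cv2.resize(a,(800,600),interpolation=cv2.INTER_CUBIC)[:,:,::-1]);cv2.imwrite('pics/b0.png',cv2.resize(b,(800,600),interpolation=cv2.INTER_CUBIC)[:,:,::-1])
s=ctrl.sense();print(s['ee_pos'],s['tcp_rot'],s['width'],s['time_s'],ctrl.grip_depth)
for f in('s0','d0'):print(ray(f,256,192))
E
```

```text
[ 0.22554975 -0.60895405  0.2257807 ] [[ 9.37697902e-01  3.47451229e-01 -5.37073371e-04]
 [ 3.47451637e-01 -9.37696441e-01  1.65690840e-03]
 [ 7.20830709e-05 -1.74028655e-03 -9.99998483e-01]] 0.09205628079067817 0.1 0.0188
(array([0.86420022, 0.41026685, 0.68886288]), array([-0.31030815, -0.55163315, -0.77501637]))
(array([0.36645288, 0.52554964, 0.4725037 ]), array([ 0.32845772, -0.73248473, -0.59632471]))
```

View pics/a0.png

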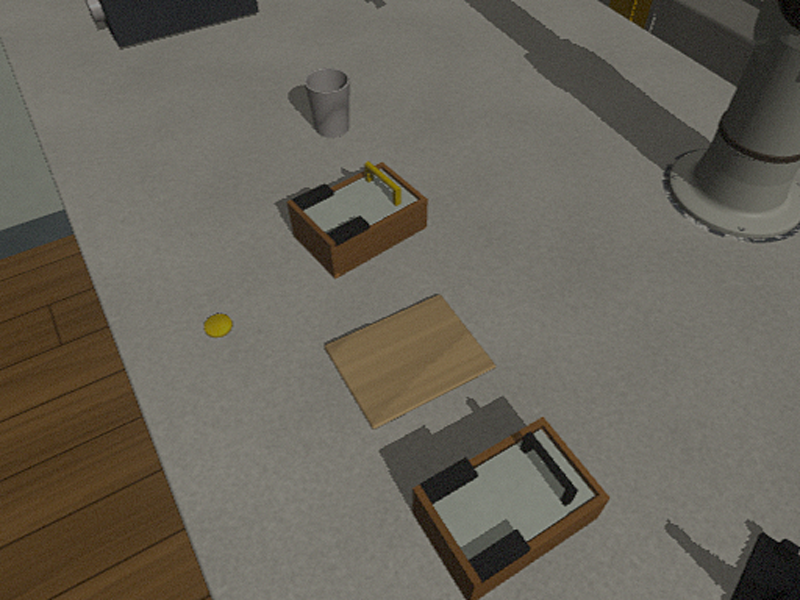

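View pics/b0.png

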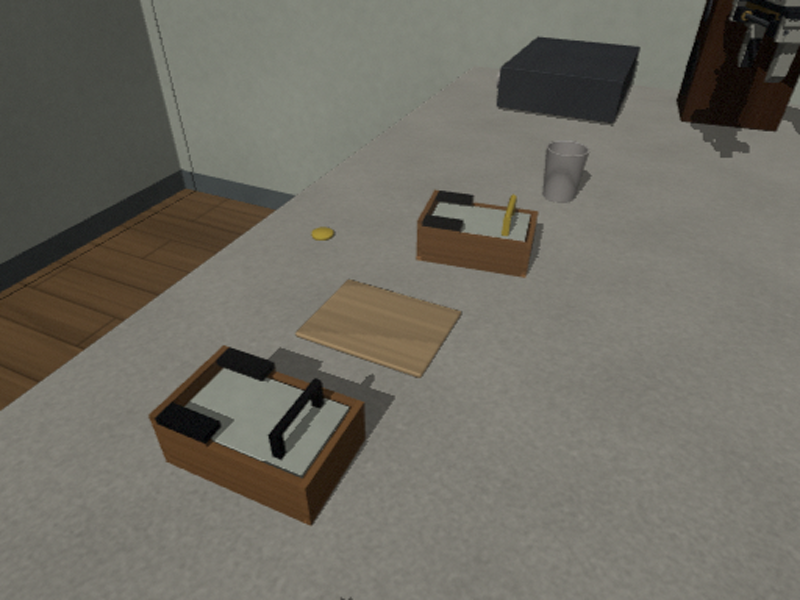

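Scene view (800x600): yellow box around (355,215), coaster corners about (326,346), (439,295), (494,366), (375,426), black box (510,505). The side view shows the same layout. I'll enlarge the yellow box in both.

```bash
python3 - <<'E'
from h import *
a=cv2.imread('pics/s0.png')[100:180,180:280];b=cv2.imread('pics/d0.png')[115:180,262:352]
cv2.imwrite('pics/a1.png',cv2.resize(a,None,fx=7,fy=7,interpolation=cv2.INTER_CUBIC))
cv2.imwrite('pics/b1.png',cv2.resize(b,None,fx=8,fy=8,interpolation=cv2.INTER_CUBIC))
for u,v in[(326,346),(439,295),(494,366),(375,422)]:print('coaster',atz('s0',u*.64,v*.64,.008))
for u,v in[(298,335),(349,281),(461,314),(421,372)]:print('coaster side',atz('d0',u*.64,v*.64,.008))
E
```

```text
coaster [ 0.71367107 -0.05634134  0.008     ]
coaster [ 0.54018762 -0.05447854  0.008     ]
coaster [0.54261893 0.08140058 0.008     ]
coaster [0.71202072 0.07377089 0.008     ]
coaster side [0.71025994 0.08007549 0.008     ]
coaster side [ 0.70970761 -0.05580437  0.008     ]
coaster side [ 0.53387321 -0.0512025   0.008     ]
coaster side [0.5395869  0.07585085 0.008     ]
```

View pics/a1.png

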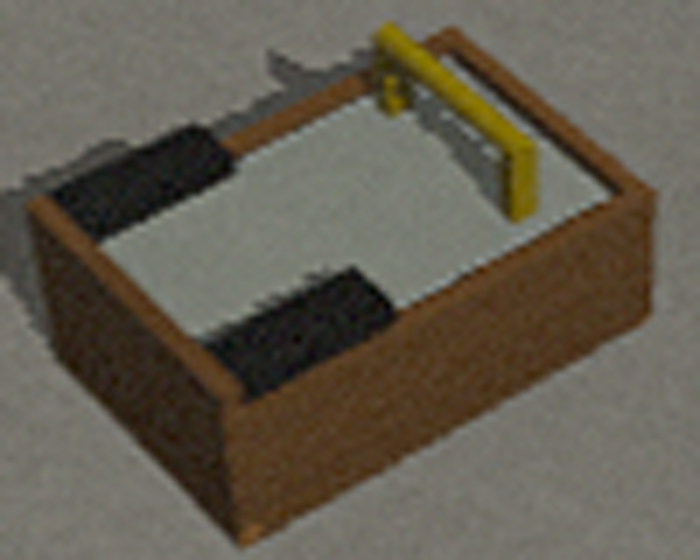

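View pics/b1.png

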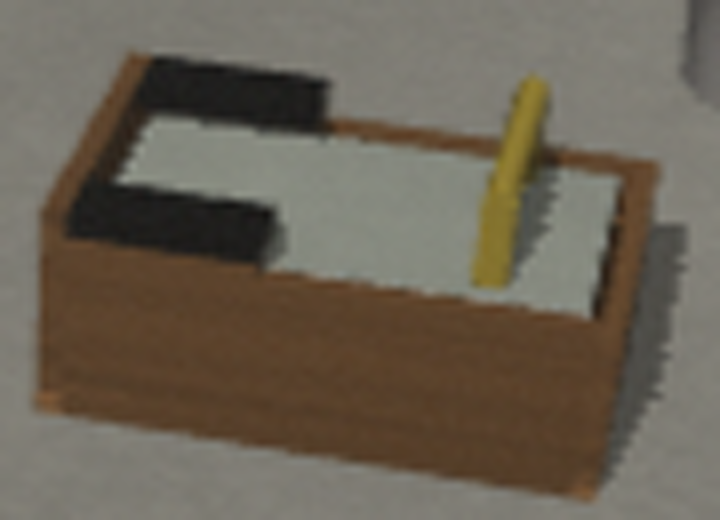

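Both crops show the box corners clearly: scene crop (235,400), (240,545), (35,200), (650,318); side crop (42,212), (40,408), (135,55), (590,497). The lid is shut. Handle ends are at scene (385,30), (530,145) and side (535,77), (497,187). Now the fit.

```bash
python3 - <<'E'
from h import *
from scipy.optimize import least_squares
S=lambda U,V:('s0',(U+.5)/7-.5+180,(V+.5)/7-.5+100)
D=lambda U,V:('d0',(U+.5)/8-.5+262,(V+.5)/8-.5+115)
X,Y=.086,.0555
obs=[(S(235,400),(X,Y,.07)),(S(240,545),(X,Y,0)),(S(32,200),(X,-Y,.07)),(S(650,318),(-X,Y,0)),(S(58,358),(X,-Y,0)),
(D(42,212),(X,Y,.07)),(D(38,408),(X,Y,0)),(D(135,55),(X,-Y,.07)),(D(590,497),(-X,Y,0))]
h=[(S(385,28),(-.045,-.037,.088)),(S(532,143),(-.045,.038,.088)),(D(535,77),(-.045,-.038,.088)),(D(497,187),(-.045,.038,.087))]
def tf(p,q): c,s=np.cos(p[2]),np.sin(p[2]); return [p[0]+c*q[0]-s*q[1],p[1]+s*q[0]+c*q[1],q[2]+(p[3] if len(p)>3 else 0)]
def fit(o,x0):
    f=lambda p:np.ravel([np.subtract(proj(a[0],tf(p,q)),a[1:]) for a,q in o])
    r=least_squares(f,x0,loss='soft_l1'); print(r.x,f(r.x).round(1))
fit(obs,[.6,-.2,0]);fit(obs,[.6,-.2,0,0]);fit(obs+h,[.6,-.2,0]);fit(h,[.6,-.2,0]);fit(h,[.6,-.2,0,0])
E
```

```text
[ 0.57113754 -0.22999069  0.13863162] [-1.9 -0.6  0.4  0.5 -0.7  0.   0.8 -0.3 -0.  -0.3  0.  -0.  -0.2  0.6
 -0.4 -0.   0.9  1.1]
[ 5.71144114e-01 -2.29662043e-01  1.39092728e-01  3.50761521e-04] [-1.8 -0.7  0.5  0.5 -0.7  0.   0.9 -0.4 -0.  -0.3 -0.  -0.1 -0.3  0.5
 -0.5 -0.1  0.8  1. ]
[ 0.57148731 -0.22995369  0.14014533] [-1.9 -0.6  0.4  0.6 -0.9  0.1  0.7 -0.3 -0.2 -0.2 -0.1 -0.  -0.4  0.6
 -0.6 -0.   0.7  1.   0.3 -0.6 -0.7 -0.2  0.1  0.4  0.6  1.2]
[ 0.57200979 -0.22922744  0.14723207] [ 0.1 -0.4 -0.8 -0.  -0.3  0.4  0.4  1.2]
[ 0.57234968 -0.22660752  0.14845275  0.00244456] [ 0.4 -0.5 -0.3 -0.2 -0.6 -0.1  0.1  0.7]
```

```bash
cat >> h.py <<'E'
from scipy.spatial.transform import Rotation as Ro
def rot(yaw,pitch=0):
    # tool z down, tool y along lid +x at yaw; pitch>0: lid front (-x) end raised
    c,s=np.cos(yaw),np.sin(yaw); B=np.array([[s,c,0],[-c,s,0],[0,0,-1.]]).reshape(3,3)
    B=np.column_stack([[-np.sin(yaw)*-1*1,-c,0],[c,s,0],[0,0,-1]]); B[:,0]=np.cross(B[:,1],B[:,2])
    return Ro.from_rotvec(pitch*np.array([-s,c,0])).as_matrix()@B
def rows(p0,R0,tg):
    for p,R in tg:
        print((R0.T@(np.array(p)-p0)/.25).round(4),(Ro.from_matrix(R0.T@R).as_rotvec()/(2*np.pi)).round(4))
E
python3 - <<'E'
from h import *
for u,v in[(332,133)]:print('cup s',atz('s0',u*.64,v*.64,0))
b=atz('s0',332*.64,128*.64,0)
for z in(.08,.1,.12):print(z,proj('s0',[b[0],b[1],z])[1]/.64)
s=ctrl.sense()
rows(s['ee_pos'],s['tcp_rot'],[((.527,-.2363,.18),rot(.141)),((.527,-.2363,.18),rot(.141+np.pi))])
E
```

```text
cup s [ 0.50038388 -0.47272559  0.        ]
0.08 88.09566655781325
0.1 77.3836925029327
0.12 66.35091600476302
[ 1.6486 -0.9785  0.1849] [-2.00e-04 -2.00e-04 -2.16e-01]
[ 1.6486 -0.9785  0.1849] [-2.00e-04  2.00e-04  2.84e-01]
```

Call:
{"fn": "step_arm", "kwargs": {"moves": [0.82,-0.49,0,0,0,-0.216,0.82,-0.49,0,0,0,-0.216,0.82,-0.49,0,0,0,-0.216,0.82,-0.49,0,0,0,-0.216,0.82,-0.49,0,0,0,-0.216,0.82,-0.49,0,0,0,-0.216,0.82,-0.49,0,0,0,-0.216,0.82,-0.49,0,0,0,-0.216,0.82,-0.49,0,0,0,-0.216,0.82,-0.49,0,0,0,-0.216,0.82,-0.49,0,0,0,-0.216,0.82,-0.49,0,0,0,-0.216], "hand": -0.3}}

```text
time_s: 1.3
ee_pos: [0.3754, -0.4234, 0.2266]
tcp_rot: [[-0.138, 0.99, -0.0], [0.99, 0.138, 0.0], [0.0, -0.0, -1.0]]
wrist_force: [-0.1, 0.4, -0.6]
width: 0.0596
finger_force: 0.0
```

```bash
python3 - <<'E'
from h import *
s=ctrl.sense();print(s['ee_pos'],s['joint_pos'],s['time_s'],s['width'])
rows(s['ee_pos'],s['tcp_rot'],[((.527,-.2363,.18),rot(.141)),((.527,-.2363,.12),rot(.141))])
E
```

```text
[ 0.37536356 -0.42337061  0.22657484] [ 1.41654446  0.42441128 -0.79189976  1.75794227  0.33494384  1.1000717
  0.65250676] 1.3 0.05962819501966618
[0.6576 0.7038 0.1864] [-0.     -0.     -0.0005]
[0.6575 0.7038 0.4264] [-0.     -0.     -0.0005]
```

Call:
{"fn": "step_arm", "kwargs": {"moves": [0.658,0.704,0.2,0,0,-0.0005,0.658,0.704,0.2,0,0,-0.0005,0.658,0.704,0.2,0,0,-0.0005,0.658,0.704,0.2,0,0,-0.0005,0.658,0.704,0.2,0,0,-0.0005,0.658,0.704,0.2,0,0,-0.0005,0.658,0.704,0.42,0,0,-0.0005,0.658,0.704,0.42,0,0,-0.0005,0.658,0.704,0.42,0,0,-0.0005,0.658,0.704,0.42,0,0,-0.0005]}}

```text
time_s: 2.3
ee_pos: [0.5273, -0.2364, 0.1231]
tcp_rot: [[-0.142, 0.99, 0.001], [0.99, 0.142, -0.001], [-0.001, 0.001, -1.0]]
wrist_force: [0.7, -0.7, 0.1]
width: 0.0598
finger_force: 0.0
```

```bash
python3 - <<'E'
from h import *
s=ctrl.sense();print(s['ee_pos'],s['joint_pos'],s['time_s'])
rows(s['ee_pos'],s['tcp_rot'],[((.527,-.2363,.066),rot(.141))])
a=grab('scene','s1')['img'][80:180,180:300];b=grab('side','d1')['img'][100:180,262:352]
a=cv2.resize(a,(600,500),interpolation=cv2.INTER_CUBIC)[:,:400]
b=cv2.resize(b,None,fx=4.4,fy=4.4,interpolation=cv2.INTER_CUBIC)
c=np.zeros((500,800,3),np.uint8);c[:,:400]=a;c[:b.shape[0],400:400+b.shape[1]]=b[:,:400];cv2.imwrite('pics/c1.png',c[:,:,::-1])
E
```

```text
[ 0.52732174 -0.23639287  0.12310689] [ 0.94650657  0.58048066 -0.75504716  1.81661092  0.48537042  0.93718816
  0.12071939] 2.3
[ 0.0007 -0.0015  0.2284] [0.0002 0.0001 0.0003]
```

View pics/c1.png

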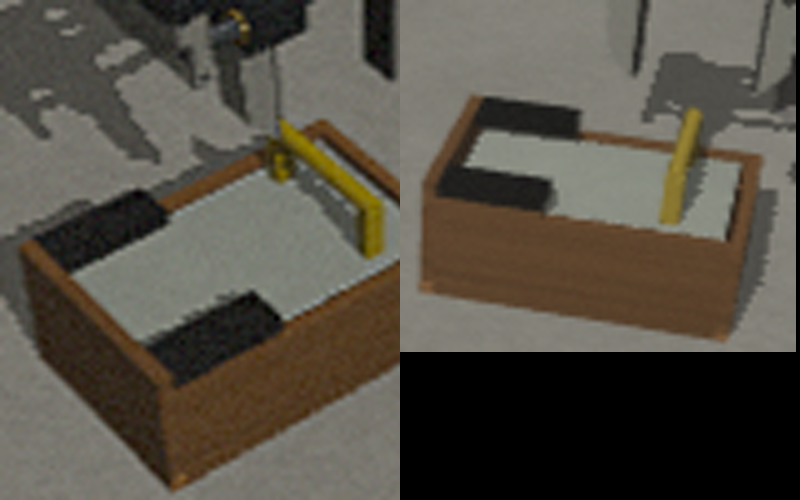

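In the side view the finger tips at (640,75) and (765,92) straddle the handle, whose top is at (693,110). Lined up, so I'll descend and then close.

Call:
{"fn": "step_arm", "kwargs": {"moves": [0,0,0.12,0,0,0,0,0,0.228,0,0,0,0,0,0.228,0,0,0,0,0,0.228,0,0,0,0,0,0.228,0,0,0]}}

```text
time_s: 2.9
ee_pos: [0.5281, -0.2362, 0.0668]
tcp_rot: [[-0.144, 0.99, 0.003], [0.99, 0.144, -0.001], [-0.002, 0.003, -1.0]]
wrist_force: [0.7, -0.9, -0.0]
width: 0.0601
finger_force: 0.0
```

Call:
{"fn": "step_arm", "kwargs": {"moves": [0,0,0,0,0,0,0,0,0,0,0,0,0,0,0,0,0,0,0,0,0,0,0,0,0,0,0,0,0,0,0,0,0,0,0,0,0,0,0,0,0,0,0,0,0,0,0,0], "hand": 1}}

```text
time_s: 3.7
ee_pos: [0.5268, -0.2357, 0.0647]
tcp_rot: [[-0.144, 0.99, 0.0], [0.99, 0.144, 0.0], [0.0, 0.0, -1.0]]
wrist_force: [1.5, 0.6, -0.5]
width: 0.0087
finger_force: 30.0
```

```bash
python3 - <<'E'
from h import *
s=ctrl.sense();print(s['ee_pos'],s['width'],s['wrist_force'],s['time_s'])
u=np.array([np.cos(.141),np.sin(.141),0]);p0=s['ee_pos'];R0=s['tcp_rot']
G=p0+np.array([0,0,.0188])
def tcp(d,h,al):
    R=rot(.141,al); g=G-u*d+np.array([0,0,h]); return g+R[:,2]*.0188,R
print(R0)
T=[]
for d,h,al in[(0,.0055,.046),(.001,.0113,.094),(.02,.0113,.094),(.04,.0113,.094),(.06,.0113,.094),(.08,.0125,.08),(.1,.02,.05),(.12,.04,0),(.12,.09,0)]:T.append(tcp(d,h,al))
rows(p0,R0,T)
E
```

```text
[ 0.5267642  -0.23571901  0.06471349] 0.008720088747872858 [ 1.4583489   0.6453854  -0.52185401] 3.7
[[-1.43881985e-01  9.89594817e-01  2.67824500e-04]
 [ 9.89594851e-01  1.43881960e-01  1.10497611e-04]
 [ 7.08127491e-05  2.80936362e-04 -9.99999958e-01]]
[ 0.     -0.0035 -0.0221] [0.0074 0.     0.0005]
[ 0.     -0.011  -0.0455] [0.015  0.     0.0005]
[ 0.0003 -0.087  -0.0456] [0.015  0.     0.0005]
[ 0.0006 -0.167  -0.0456] [0.015  0.     0.0005]
[ 0.0008 -0.247  -0.0456] [0.015  0.     0.0005]
[ 0.0011 -0.326  -0.0503] [0.0128 0.     0.0005]
[ 0.0014 -0.4037 -0.0802] [0.008  0.     0.0005]
[ 0.0016 -0.48   -0.1601] [ 0.     -0.      0.0005]
[ 0.0016 -0.4799 -0.3601] [ 0.     -0.      0.0005]
```

Call:
{"fn": "step_arm", "kwargs": {"moves": [0,-0.002,-0.011,0.0037,0,0,0,-0.0035,-0.022,0.0074,0,0,0,-0.005,-0.033,0.011,0,0,0,-0.0075,-0.045,0.015,0,0,0,-0.0075,-0.045,0.015,0,0,0,-0.0075,-0.045,0.015,0,0,0,-0.0075,-0.045,0.015,0,0]}}

```text
time_s: 4.4
ee_pos: [0.5244, -0.236, 0.0757]
tcp_rot: [[-0.144, 0.985, -0.093], [0.99, 0.143, -0.013], [0.0, -0.094, -0.996]]
wrist_force: [0.6, -0.5, -1.3]
width: 0.0091
finger_force: 30.0
```

```bash
python3 - <<'E'
from h import *
a=grab('scene','s2')['img'][80:180,180:300];b=grab('side','d2')['img'][100:180,262:352]
a=cv2.resize(a,(480,400),interpolation=cv2.INTER_CUBIC)[:,:400]
b=cv2.resize(b,None,fx=4.4,fy=4.4,interpolation=cv2.INTER_CUBIC)
c=np.zeros((400,800,3),np.uint8);c[:,:400]=a;c[:b.shape[0],400:400+b.shape[1]]=b[:,:400];cv2.imwrite('pics/c2.png',c[:,:,::-1])
s=ctrl.sense();print(s['ee_pos'],s['width'],s['wrist_force'],s['ft_torque'],s['time_s'])
E
```

```text
[ 0.52430168 -0.23616789  0.07576282] 0.008758674449803858 [ 0.31270179 -0.76728839 -1.12630286] [ 0.04150279 -0.2544567  -0.05663272] 4.5
```

View pics/c2.png

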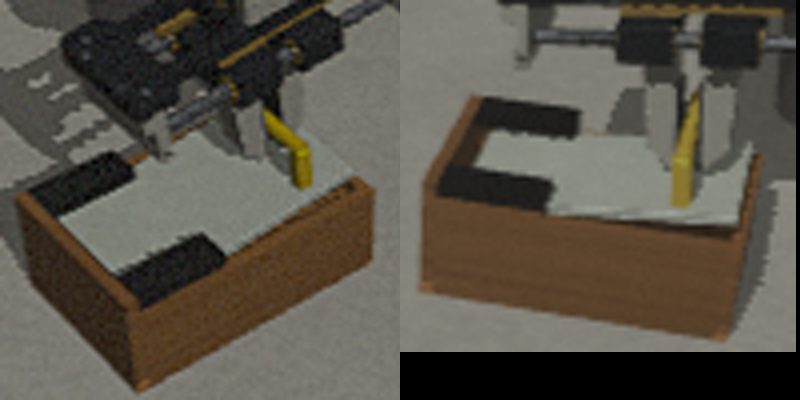

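The lid's front end is up (front edge at about (745,150)–(740,228), above the lip), the plate's rear is still under the strips, and forces are low. I'll draw it out.

Call:
{"fn": "step_arm", "kwargs": {"moves": [0,-0.02,0.002,0,0,0,0,-0.04,0.004,0,0,0,0,-0.06,0.0055,0,0,0,0,-0.08,0.0075,0,0,0,0,-0.1,0.0095,0,0,0,0,-0.12,0.0115,0,0,0,0,-0.12,0.0115,0,0,0]}}

```text
time_s: 5.2
ee_pos: [0.4939, -0.2408, 0.0759]
tcp_rot: [[-0.143, 0.985, -0.094], [0.99, 0.143, -0.014], [-0.0, -0.095, -0.995]]
wrist_force: [-0.4, -0.5, -0.9]
width: 0.0089
finger_force: 30.0
```

Call:
{"fn": "step_arm", "kwargs": {"moves": [0,-0.02,0.002,0,0,0,0,-0.04,0.004,0,0,0,0,-0.06,0.0055,0,0,0,0,-0.08,0.0075,0,0,0,0,-0.1,0.0095,0,0,0,0,-0.12,0.0115,0,0,0,0,-0.14,0.0135,0,0,0,0,-0.16,0.015,0,0,0,0,-0.18,0.017,0,0,0,0,-0.2,0.019,0,0,0,0,-0.22,0.021,0,0,0,0,-0.22,0.021,0,0,0]}}

```text
time_s: 6.4
ee_pos: [0.4393, -0.2486, 0.0759]
tcp_rot: [[-0.143, 0.985, -0.094], [0.99, 0.143, -0.014], [-0.0, -0.095, -0.995]]
wrist_force: [-1.3, 0.3, 2.1]
width: 0.009
finger_force: 30.0
```

```bash
python3 - <<'E'
from h import *
a=grab('scene','s3')['img'][60:200,170:330];b=grab('side','d3')['img'][80:200,262:382]
a=cv2.resize(a,(457,400),interpolation=cv2.INTER_CUBIC)[:,:400]
b=cv2.resize(b,(400,400),interpolation=cv2.INTER_CUBIC)
cv2.imwrite('pics/c3.png',np.hstack([a,b])[:,:,::-1])
s=ctrl.sense();p0,R0=s['ee_pos'],s['tcp_rot'];print(p0,s['width'],s['wrist_force'],s['ft_torque'],s['time_s'],s['joint_pos'])
rows(p0,R0,[(p0+[0,0,.08],R0),(p0+[0,0,.08],rot(.141)),([.58,.011,.15],rot(.141)),([.58,.011,.15],rot(0))])
E
```

```text
[ 0.43957307 -0.24857129  0.07594627] 0.008897307897667888 [-0.65297561 -0.31878634  0.66818006] [-0.02935839  0.06452474  0.02480882] 6.5 [ 0.98264464  0.57617557 -0.7049142   1.95283395  0.53137003  0.8933233
  0.12001171]
[-0.     -0.0305 -0.3185] [0. 0. 0.]
[-0.     -0.0305 -0.3185] [-0.0152  0.      0.0005]
[ 0.9469  0.6734 -0.3622] [-0.0152  0.      0.0005]
[ 0.9469  0.6734 -0.3622] [-0.0152  0.0011  0.0229]
```

View pics/c3.png

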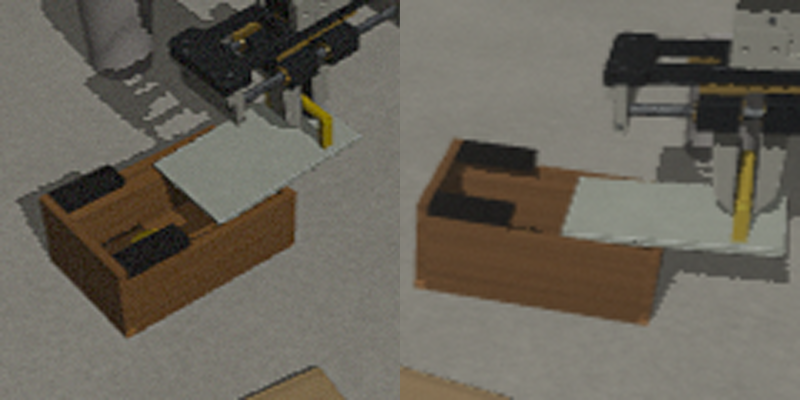

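Drawn about 86 mm: the rear edge (at (160,160)–(220,220)) is well clear of the strips, and the lid is firmly held. Next I lift and level.

Call:
{"fn": "step_arm", "kwargs": {"moves": [0,-0.01,-0.04,0,0,0,0,-0.015,-0.1,0,0,0,0,-0.02,-0.2,0,0,0,0,-0.03,-0.32,0,0,0,0,-0.03,-0.32,0,0,0,0,-0.03,-0.32,-0.005,0,0,0,-0.03,-0.32,-0.01,0,0,0,-0.03,-0.32,-0.015,0,0,0,-0.03,-0.32,-0.015,0,0]}}

```text
time_s: 7.4
ee_pos: [0.4392, -0.2486, 0.1564]
tcp_rot: [[-0.143, 0.99, -0.001], [0.99, 0.143, -0.001], [-0.0, -0.001, -1.0]]
wrist_force: [-0.7, -0.0, -0.7]
width: 0.009
finger_force: 30.0
```

```bash
python3 - <<'E'
from h import *
s=ctrl.sense();p0,R0=s['ee_pos'],s['tcp_rot'];print(p0,s['width'],s['wrist_force'],s['ft_torque'],s['time_s'])
rows(p0,R0,[([.58,.011,.15],rot(.141)),([.58,.011,.15],rot(0))])
E
```

```text
[ 0.43922859 -0.24864783  0.15637728] 0.008982249674752524 [-0.65145606 -0.0144378  -0.69070097] [-0.02738541 -0.06205036  0.01780376] 7.4
[0.9475 0.7057 0.0246] [-0.0001  0.0001  0.0004]
[0.9475 0.7057 0.0246] [-0.0001  0.0001  0.0228]
```

Call:
{"fn": "step_arm", "kwargs": {"moves": [0.05,0.037,0,0,0,0.001,0.15,0.112,0,0,0,0.004,0.25,0.186,0,0,0,0.006,0.35,0.26,0,0,0,0.009,0.45,0.335,0,0,0,0.011,0.55,0.41,0,0,0,0.013,0.65,0.484,0,0,0,0.016,0.75,0.558,0,0,0,0.018,0.85,0.633,0,0,0,0.021,0.92,0.685,0,0,0,0.0228,0.947,0.706,0.025,0,0,0.0228,0.947,0.706,0.025,0,0,0.0228,0.947,0.706,0.025,0,0,0.0228,0.947,0.706,0.025,0,0,0.0228]}}

```text
time_s: 8.8
ee_pos: [0.5804, 0.0094, 0.1497]
tcp_rot: [[0.001, 1.0, -0.001], [1.0, -0.001, -0.001], [-0.001, -0.001, -1.0]]
wrist_force: [-0.2, -0.5, -1.7]
width: 0.0087
finger_force: 30.0
```

```bash
python3 - <<'E'
from h import *
a=grab('scene','s4')['img'][120:290,180:350];b=grab('side','d4')['img'][100:260,160:320]
a=cv2.resize(a,(400,400),interpolation=cv2.INTER_CUBIC)
b=cv2.resize(b,(400,400),interpolation=cv2.INTER_CUBIC)
cv2.imwrite('pics/c4.png',np.hstack([a,b])[:,:,::-1])
s=ctrl.sense();p0,R0=s['ee_pos'],s['tcp_rot'];print(p0,R0[2],s['width'],s['wrist_force'],s['ft_torque'],s['time_s'])
rows(p0,R0,[([.58,.011,.024],rot(0))])
E
```

```text
[0.58063418 0.00966465 0.1499642 ] [-8.60704954e-04 -3.29500585e-04 -9.99999575e-01] 0.009024313079659068 [-0.97918321  0.19405291 -1.64124448] [-0.04886912 -0.0481552   0.01608859] 8.9
[ 0.0058 -0.0024  0.5039] [-0.0001  0.0001 -0.0002]
```

View pics/c4.png

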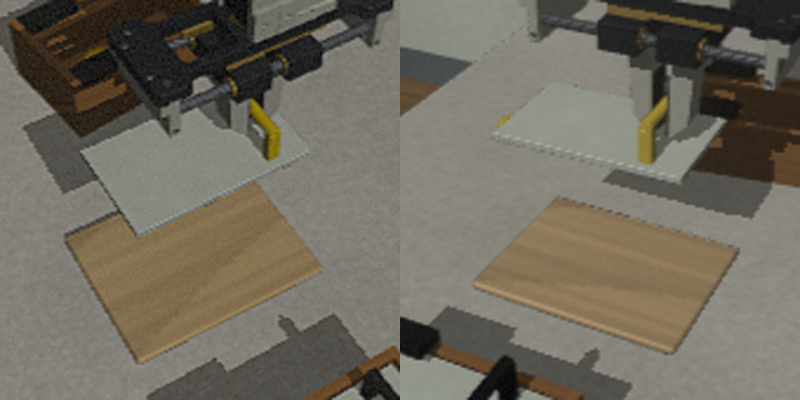

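Both views show the lid level and parallel to the coaster. Scene crop lid corners: (82,150), (140,231), (308,152); coaster corners: (66,238), (139,358), (322,267). I'll check the centring numerically.

```bash
python3 - <<'E'
from h import *
S=lambda U,V,z:atz('s4',(U+.5)*.425-.5+180,(V+.5)*.425-.5+120,z)
D=lambda U,V,z:atz('d4',(U+.5)*.4-.5+160,(V+.5)*.4-.5+100,z)
z=.141
for c in[(82,150),(140,231),(308,152)]:print('lid s',S(*c,z))
for c in[(493,135),(682,180),(545,84),(724,118)]:print('lid d',D(c[0]-400,c[1],z))
for c in[(66,238),(139,358),(322,267)]:print('co s',S(*c,.008))
for c in[(474,284),(672,350),(558,197),(739,247)]:print('co d',D(c[0]-400,c[1],.008))
E
```

```text
lid s [ 0.69815514 -0.03378966  0.141     ]
lid s [0.69650635 0.05407213 0.141     ]
lid s [0.55259009 0.05431487 0.141     ]
lid d [0.69562116 0.05737717 0.141     ]
lid d [0.54764865 0.05382771 0.141     ]
lid d [ 0.70092197 -0.02910702  0.141     ]
lid d [ 0.55134027 -0.0386379   0.141     ]
co s [ 0.71457777 -0.05855129  0.008     ]
co s [0.71574804 0.07587705 0.008     ]
co s [0.54046025 0.07975668 0.008     ]
co d [0.71475367 0.07836975 0.008     ]
co d [0.53950603 0.08056343 0.008     ]
co d [ 0.71328979 -0.06013705  0.008     ]
co d [ 0.53623438 -0.05955194  0.008     ]
```

Call:
{"fn": "step_arm", "kwargs": {"moves": [0.001,0.006,0.05,0,0,0,0.001,0.006,0.15,0,0,0,0.001,0.006,0.25,0,0,0,0.001,0.006,0.34,0,0,0,0.001,0.006,0.41,0,0,0,0.001,0.006,0.45,0,0,0,0.001,0.006,0.47,0,0,0,0.001,0.006,0.485,0,0,0,0.001,0.006,0.495,0,0,0,0.001,0.006,0.503,0,0,0,0.001,0.006,0.503,0,0,0,0.001,0.006,0.503,0,0,0]}}

```text
time_s: 10.1
ee_pos: [0.5828, 0.0115, 0.0247]
tcp_rot: [[-0.001, 1.0, 0.001], [1.0, 0.001, -0.0], [-0.0, 0.001, -1.0]]
wrist_force: [0.1, 0.5, -1.8]
width: 0.0088
finger_force: 30.0
```

```bash
python3 - <<'E'
from h import *
s=ctrl.sense();print(s['ee_pos'],s['tcp_rot'][2],s['wrist_force'],s['ft_torque'])
E
```

```text
[0.58276016 0.01154256 0.02466299] [-1.26389560e-04  7.30627337e-04 -9.99999725e-01] [ 0.11764994  0.49685487 -1.81829072] [-0.03280719 -0.05307117  0.01795374]
```

Call:
{"fn": "step_arm", "kwargs": {"moves": [-0.004,0,0.003,0,0,0,-0.004,0,0.006,0,0,0,-0.004,0,0.009,0,0,0,-0.004,0,0.009,0,0,0]}}

```text
time_s: 10.5
ee_pos: [0.5826, 0.0104, 0.0227]
tcp_rot: [[-0.001, 1.0, 0.0], [1.0, 0.001, -0.001], [-0.001, 0.0, -1.0]]
wrist_force: [-2.4, -0.8, 5.1]
width: 0.009
finger_force: 30.0
```

Contact (the vertical force turned from -1.8 to +5 N). I'll release gently and retreat.

Call:
{"fn": "step_arm", "kwargs": {"moves": [0,0,0,0,0,0,0,0,0,0,0,0,0,0,0,0,0,0,0,0,0,0,0,0,0,0,0,0,0,0,0,0,0,0,0,0], "hand": -0.2}}

```text
time_s: 11.1
ee_pos: [0.5824, 0.0106, 0.0219]
tcp_rot: [[-0.001, 1.0, -0.0], [1.0, 0.001, 0.0], [0.0, -0.0, -1.0]]
wrist_force: [0.1, 0.4, -0.8]
width: 0.0518
finger_force: 0.0
```

Call:
{"fn": "step_arm", "kwargs": {"moves": [0,0,-0.05,0,0,0,0,0,-0.15,0,0,0,0,0,-0.3,0,0,0,0,0,-0.45,0,0,0,0,0,-0.6,0,0,0,0,0,-0.8,0,0,0,0,0,-0.8,0,0,0,0,0,-0.8,0,0,0]}}

```text
time_s: 11.9
ee_pos: [0.5834, 0.0107, 0.2243]
tcp_rot: [[-0.001, 1.0, 0.004], [1.0, 0.001, -0.001], [-0.001, 0.004, -1.0]]
wrist_force: [-0.7, 0.1, -0.5]
width: 0.055
finger_force: 0.0
```

```bash
python3 - <<'E'
from h import *
a=grab('scene','s5')['img'];b=grab('side','d5')['img']
cv2.imwrite('pics/c5.png',np.hstack([cv2.resize(x[100:370,130:400],(400,400),interpolation=cv2.INTER_CUBIC) if i==0 else cv2.resize(x[100:360,80:340],(400,400),interpolation=cv2.INTER_CUBIC) for i,x in enumerate((a,b))])[:,:,::-1])
s=ctrl.sense();print(s['ee_pos'],s['width'],s['wrist_force'],s['time_s'])
E
```

```text
[0.58166486 0.01026852 0.22148621] 0.055307484783385895 [-0.59239901  0.44855401 -0.31280653] 12.0
```

View pics/c5.png

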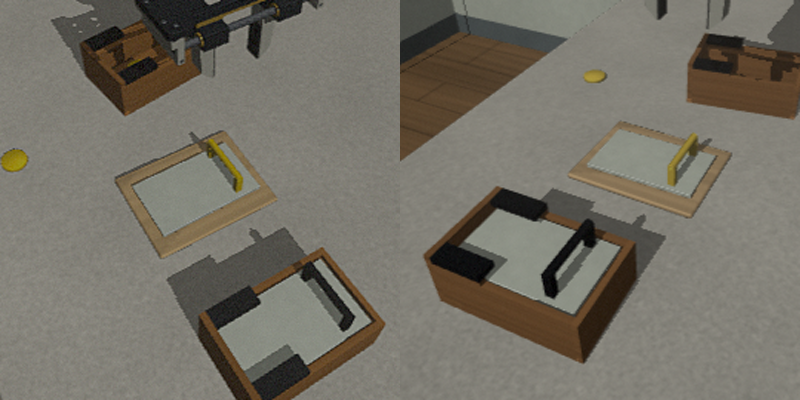

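The lid lies flat, handle up and centred on the coaster (around (195,190) in the scene crop). The black-handled lid is undisturbed and the gripper is clear.

```bash
python3 -c "
from rig import ctrl
print(ctrl.hand_in())"
```

```text
the job is handed in; nothing more can be done
None
```

The yellow-handled lid is out of its box and lies flat, handle up, in the middle of the coaster; the black-handled lid was not touched, and I handed the job in at about 12 s (no verdict was returned).

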